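Space the press nests with a hooked spacer

ROBOT

A 6-joint arm with a two-finger parallel gripper is mounted at the origin on the work surface. World frame = base frame: x ahead of the robot, y to its left, z up, the work surface at z = 0. Lengths are in m, angles in rad, forces in N, time in s.
With the tool pointing down it reaches from about 0.3 to 0.875 m from the base axis. Payload 6.4 kg.
Tool frame: the origin (TCP) lies midway between the tips of the shut fingers; the grasp point (between the pads) lies 19 mm behind it; z points along the fingers, y is the direction in which the jaws open and shut (so a half turn about z gives the same grasp; the last joint's range is limited). The gripper opens to 85 mm and grips with 20 to 120 N. Pads are 22 mm wide; open, the fingers measure 114 mm over their backs; the gripper's body (76 mm by 85 mm) begins 54 mm behind the grasp point. The pads swing forward as they close: fully open they stand 13 mm farther back than shut.
Start: joints at [0.949, 0.181, 1.607, -0, 1.354, -0.206], TCP at [0.232, 0.526, 0.231] pointing down, gripper open.
Joint ranges: [-2.99, 2.99], [-0.89, 2.07], [0.3, 2.58], [-1.14, 4.28], [0, 2.63], [-3.12, 3.12]. Speed limits (rad/s): [2.57, 2.57, 3.01, 3.14, 3.14, 3.14].

INTERFACE

Orientations are given as a unit quaternion [w, x, y, z].
In Python, from bench import ctrl gives the robot as it stands. The module is installed in compiled form; this text tells all that it offers.
- The arm moves only by the tool arm_command, never from a script. Its argument "plan" is one flat list of numbers, 4 for each row, row after row: the shift along the tool's x, y, z in mm, then the turn about the tool's z in rad. A call has 1 to 20 rows; each row shifts and turns the commanded pose from where the row before left it, along the tool's axes as they then stand; what a row does not reach is not made up. A row lasts 1/10 s, in which the tool goes at most 50 mm and 8.59 degrees, less where a joint would pass 70% of its speed; a pose out of reach is approached as far as the arm can. A call is refused whole if a number of a shift passes 50 or a number of a turn 0.15, either way. A call with a gripper value outside its range is refused whole. "grip" is the opening, from 0 (shut) to 1 (fully open), set as the call begins (left out, the last holds). The fingers move at their own pace and stop on an object; the grip force is fixed at half the most. Time passes only in rows, so rows that do not move let the fingers close. It gives the time, the measured TCP pose, the force and the opening at its end, in the units of the state.
- ctrl.get_obs(): the state, without advancing time (a new reading comes with each control period).
- ctrl.camera(name): name is "scene" or "side" or "wrist"; returns a dict with "color" (420x560x3 uint8, red, green, blue), "camera_matrix" (3x3 intrinsics, pixels), "eye" and "attitude" of the camera in the world; the wrist camera has in their place "T_tool_cam" (4x4, takes a point from camera to tool coordinates, whose origin is the TCP and whose axes are the flange's). Camera axes: x right, y up, looking along -z (the intrinsics and any distortion apply to the point x, -y, -z); pixel columns grow to the right and rows downward; lengths in m; the calibration is good to about 2 mm. A picture is of the moment at which its call begins: read the wrist's pose just before it. There is no depth.
- ctrl.hand_in(): hands the job in, once; it reports no verdict.
The state is a dict: "time_s": time; "q": joint angles; "dq": joint speeds; "joint_efforts": joint torques, N m; "eef_pos": TCP position; "eef_rot": TCP orientation; "wrist_force": force on the tool from outside, world axes, zero at the start; "torque": the same for the moment, N m; "opening": opening from 0.0 (shut) to 1.0 (fully open).
Only numpy, scipy, OpenCV 4.12 (cv2) and the standard library are available. Lean on these libraries where they do the work, as an engineer would, in place of code of your own. Each camera call takes 0.05 s, during which the arm holds its last target. There are 200 camera calls.

TASK

Pick up the blue spacer by its black handle and use it to space the two aluminium nests on the track evenly: hook it over the nest nearer the red stop and draw that nest along until the spacer's thick leg meets the stop, then lift, step over to the second nest and draw it along until the thick leg meets the first nest, so that each gap is about 50 mm. Then stand the blue spacer on its feet on the bench, off the track, and let go; leave the orange spacer, the red bin and the fan where they are.

Things in the scene. Friction and masses are not known exactly. Their poses are not given: they have to be found in the camera images.
- track: Fixed track: dark steel strip, aluminium side lips, red stop block at one end. Origin: on the bench under the middle of the stop's inner face; y axis along the row away from the stop, z up. Floor 10 mm above the bench; lips 16 mm above it, 42 mm each side of the centre line; stop and nest tops 54 mm above the bench. It runs 310 mm from the stop's face to a 16 mm high end lip.
- nest1_center (a point): The nest nearer the red stop: loose aluminium block, brass-ringed hole on top, 60 across the track x 40 along it x 44 mm high, about 0.28 kg, on the track floor with 2 mm play to each lip; slides by friction. Point: its centre, half-way up; axes as the track's. Starts 85 to 110 mm from the stop. Properly spaced, this centre is 70 mm from the stop's face.
- nest2_center (a point): The second nest, farther from the stop, alike in every way. Point: its centre; axes as the track's. Properly spaced, this centre is 90 mm beyond the first nest's centre (50 mm gap).
- blue_spacer_grip (a point): Blue spacer: a bridge on two legs, 50 mm wide (x), 0.2 kg. Point: centre of its black handle, 68 mm above the feet. y runs from thick to thin leg. Handle 60 (x) x 20 (y), 45 high: pinch across y. From the point: bridge top 24, underside 36 mm down; thick leg y -63 to -27, thin leg y +27 to +37 mm. Drawn with the thick leg leading, the thin leg pushes the nest: gap 36 + 14 = 50 mm on touching.
- orange_spacer_grip (a point): Orange spacer, a bystander to leave alone: like the blue one but its thick leg is only 16 mm. The point is its black handle's centre, 68 mm above the bench; axes as the blue one's.
- bin: Red open bin of steel pins, 130 x 100 x 50 mm high, a bystander. Origin: centre of its underside.
- fan: Small black square fan standing on edge, 38 x 80 x 80 mm high, a bystander. Origin: centre of its underside.
Mind the look-alikes: they are no part of the job. Several things look just like the part that bears blue_spacer_grip: the one meant starts farthest to the robot's left.

How it is judged:
By the outcome, as a careful person would: the job done as asked, in the order asked, and still so for the second after the job is handed in, with the robot touching nothing.
It also fails if it takes over 54 s, if anything falls off the work surface, if the arm or the gripper's body presses on something with over 40 N, if the wrist force passes 120 N, or if a joint passes its speed limit or range.

## Working session

There is one attempt and no reset: what is moved stays moved. The work goes in short steps, Python scripts to look and compute and a tool call to move; the robot and the scene stay as the last step left them, time stands still between calls to the robot, and variables do not carry over. Pictures are saved under pics/ and viewed, about 8 in all and at most 12, crops included, and the job is handed in when it is done.

Besides the shell and the picture viewer there is one more tool, called after "Request:" by a JSON object that holds its "method" and its "body", one argument or row to a line. arm_command: Moves the arm, as the interface text tells. Its arguments: {"type":"object","properties":{"plan":{"type":"array","items":{"type":"number"}},"grip":{"type":"number"}},"required":["plan"]}

```bash
mkdir -p pics
cat > h.py <<'E'
import numpy as np, cv2
from bench import ctrl
from scipy.spatial.transform import Rotation as R
def cam(n):
    o=ctrl.get_obs(); c=ctrl.camera(n); c['obs']=o; return c
def save(c,f): cv2.imwrite('pics/'+f,c['color'][:,:,::-1])
E
python3 - <<'E'
from h import *
a=cam('scene');b=cam('side');w=cam('wrist')
save(a,'a.png');save(b,'b.png');save(w,'w.png')
for c in(a,b,w): print({k:v for k,v in c.items() if k not in('color','obs')})
o=ctrl.get_obs();print(o)
import pickle;pickle.dump((a,b,w),open('p0.pkl','wb'))
E
```

```text
{'camera_matrix': array([[471.16678118,   0.        , 285.06094667],
       [  0.        , 471.16678118, 202.47240213],
       [  0.        ,   0.        ,   1.        ]]), 'eye': array([1.32184279, 0.19808007, 0.80262464]), 'attitude': array([0.53502477, 0.24240701, 0.32726028, 0.7401946 ])}
{'camera_matrix': array([[387.0410191 ,   0.        , 277.95195092],
       [  0.        , 387.0410191 , 218.11559097],
       [  0.        ,   0.        ,   1.        ]]), 'eye': array([-0.02504074, -0.665267  ,  0.65642005]), 'attitude': array([ 0.8295008 ,  0.43320851, -0.16429757, -0.31187356])}
{'camera_matrix': array([[295.00026376,   0.        , 278.74777118],
       [  0.        , 295.00026376, 208.80528776],
       [  0.        ,   0.        ,   1.        ]]), 'T_tool_cam': array([[ 1.12273435e-04,  9.54837093e-01,  2.97129792e-01,
         7.58143465e-02],
       [ 9.99999830e-01, -2.77181674e-04,  5.12873271e-04,
         9.50612447e-04],
       [ 5.72069356e-04,  2.97129684e-01, -9.54836962e-01,
        -1.42939388e-01],
       [ 0.00000000e+00,  0.00000000e+00,  0.00000000e+00,
         1.00000000e+00]])}
{'time_s': 0.15, 'q': array([ 9.48714711e-01,  1.81388678e-01,  1.60776518e+00, -1.59899204e-05,
        1.35378463e+00, -2.06319252e-01]), 'dq': array([ 0.00088057, -0.00248848, -0.00245642,  0.00099628,  0.00094098,
        0.00092753]), 'joint_efforts': array([ 5.40137044e-04, -4.45260787e+01, -3.51689422e+01, -4.52461954e-04,
        5.94074329e-03,  1.09800570e-05]), 'eef_pos': array([0.2319874 , 0.52567154, 0.23058716]), 'eef_rot': array([-2.63676036e-04,  2.06385427e-01,  9.78470542e-01, -6.19158730e-04]), 'wrist_force': array([-0.33493701,  0.70996191, -0.08382364]), 'torque': array([ 0.01542061, -0.01453146, -0.01496235]), 'opening': 0.9923498533635063}
```

View pics/a.png

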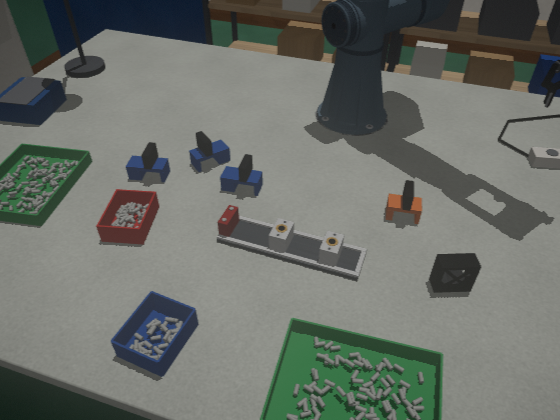

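View pics/b.png

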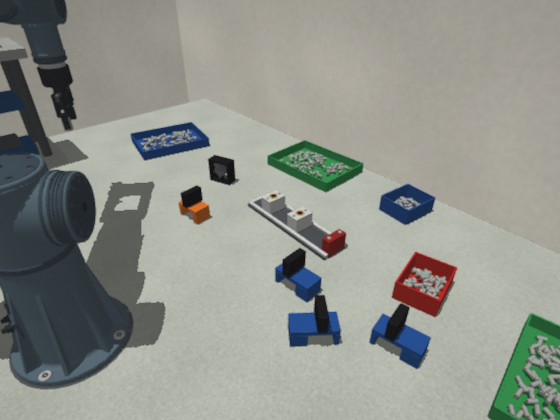

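Scene view: track runs from the red stop (228,220) to (365,265). The nests are at (281,235) and (331,247), and the blue spacers at (148,165), (210,152) and (242,178). The largest-y spacer should be (242,178) in scene and (298,275) in side. Next come zoomed crops of both views.

```bash
cat >> h.py <<'E'
def rot(c):
    q=c['attitude']; return R.from_quat([q[1],q[2],q[3],q[0]]).as_matrix()
def pose(c):
    if 'eye' in c: return np.array(c['eye']),rot(c)
    o=c['obs'];q=o['eef_rot'];Rt=R.from_quat([q[1],q[2],q[3],q[0]]).as_matrix();T=c['T_tool_cam']
    return o['eef_pos']+Rt@T[:3,3],Rt@T[:3,:3]
def ray(c,uv,z):
    K=c['camera_matrix'];e,M=pose(c)
    d=M@np.array([(uv[0]-K[0,2])/K[0,0],-(uv[1]-K[1,2])/K[1,1],-1])
    return e+d*(z-e[2])/d[2]
def proj(c,p):
    K=c['camera_matrix'];e,M=pose(c);q=M.T@(np.array(p)-e)
    return np.array([K[0,0]*q[0]/-q[2]+K[0,2],K[1,1]*-q[1]/-q[2]+K[1,2]])
E
python3 - <<'E'
from h import *
import pickle
a,b,w=pickle.load(open('p0.pkl','rb'))
def crop(c,x,y,wd,h,f,s):
    im=c['color'][y:y+h,x:x+wd,::-1];cv2.imwrite('pics/'+f,cv2.resize(im,None,fx=s,fy=s,interpolation=cv2.INTER_CUBIC))
crop(a,210,145,160,130,'ac.png',5)
crop(b,245,180,120,125,'bc.png',5) if 0 else crop(b,240,180,120,120,'bc.png',5)
for n,c in(('a',a),('b',b)):
    hsv=cv2.cvtColor(c['color'],cv2.COLOR_RGB2HSV)
    m=cv2.inRange(hsv,(108,120,40),(125,255,255))
    k,l,st,ce=cv2.connectedComponentsWithStats(m)
    for i in range(1,k):
        if 150<st[i,4]<3000: print(n,st[i],ce[i].round(1),ray(c,ce[i],.03).round(3))
E
```

```text
a [ 45   0  31  56 546] [61.2 27.8] [-0.23  -1.275  0.03 ]
a [530  54  30  40 493] [542.4  70.9] [-0.467  0.596  0.03 ]
a [221 167  18  13 178] [230.4 173.1] [ 0.438 -0.234  0.03 ]
a [112 292  83  71 409] [151.2 332.3] [ 0.928 -0.187  0.03 ]
a [136 310  33  36 330] [151.3 325.7] [ 0.915 -0.194  0.03 ]
b [ 131  123   78   37 1198] [169.6 140.7] [0.602 0.7   0.03 ]
b [ 380  184   55   40 1190] [406.3 203.6] [ 0.911 -0.185  0.03 ]
b [276 264  45  37 806] [301.6 281.7] [ 0.443 -0.217  0.03 ]
b [ 289  312   51   34 1100] [310.3 327.4] [ 0.365 -0.322  0.03 ]
b [ 370  314   60   54 1241] [403.3 340.8] [ 0.478 -0.464  0.03 ]
```

View pics/ac.png

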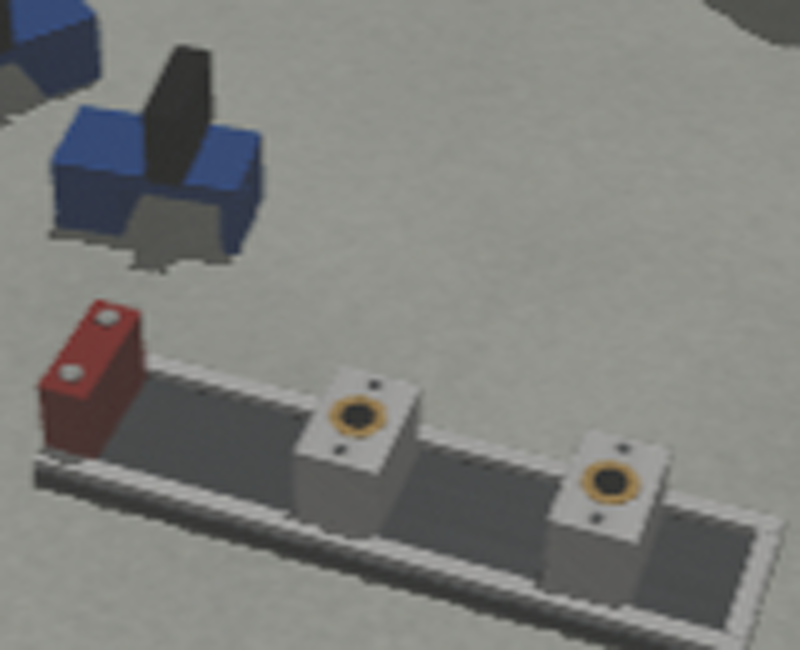

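View pics/bc.png

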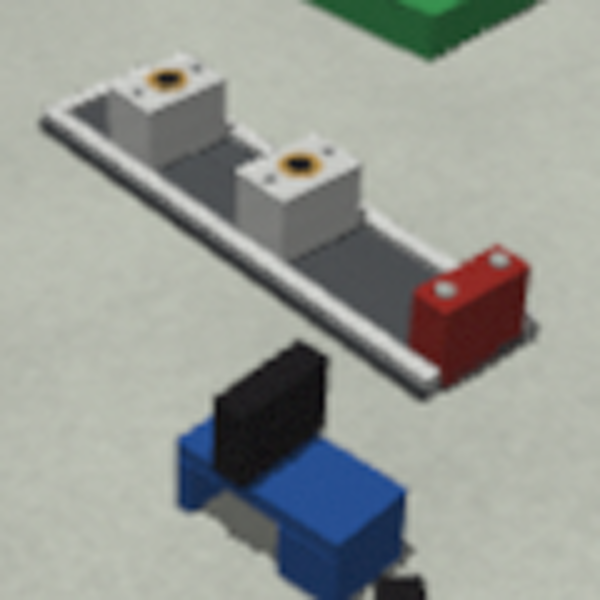

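Scene crop: the spacer's thick leg faces image left (-y), the same sense as the stop end of the track. Bridge-top corners, hole rings (357,415) and (610,482), and stop corners (141,313) and (84,395) are all clear in the crop.

Run:
```python
from h import *
import pickle
a,b,w=pickle.load(open('p0.pkl','rb'))
A=lambda x,y:((x+.5)/5-.5+210,(y+.5)/5-.5+145)
B=lambda x,y:((x+.5)/5-.5+240,(y+.5)/5-.5+180)
def pr(n,c,uv,z): p=ray(c,uv,z);print(n,p.round(4));return p
n1=[pr('n1',a,A(357,415),.054),pr('n1',b,B(299,164),.054)]
n2=[pr('n2',a,A(610,482),.054),pr('n2',b,B(168,79),.054)]
s=[pr('stop',a,A(141,313),.054),pr('stop',a,A(84,395),.054),pr('stop',b,B(413,293),.054),pr('stop',b,B(498,246),.054)]
m1=np.mean(n1,0);m2=np.mean(n2,0)
for d in (n1[0]-n2[0],n1[1]-n2[1]): print('dir',np.degrees(np.arctan2(-d[0],-d[1])),np.linalg.norm(d))
# end lip corners of the track rim z=.016
e=[pr('rim',a,A(783,520),.016),pr('rim',a,A(745,648),.016),pr('rim',a,A(150,355),.016),pr('rim',b,B(42,118),.016),pr('rimstop',b,B(438,378),.016),pr('rimstop',a,A(40,458),.016)]
c=[pr('br',a,A(*p),.044) for p in((80,107),(53,163),(240,190),(262,133))]
print('mean corner',np.mean(c,0))
c=[pr('brS',b,B(*p),.044) for p in((180,437),(337,545),(405,490))]
h=[pr('ht',a,A(*p),.0905) for p in((178,45),(211,50))]
h=[pr('htS',b,B(*p),.0905) for p in((215,397),(297,342),(327,355),(243,412))]; print(np.mean(h,0))
```

```text
n1 [ 0.6107 -0.0365  0.054 ]
n1 [ 0.6114 -0.0331  0.054 ]
n2 [0.6147 0.0812 0.054 ]
n2 [0.6155 0.0836 0.054 ]
stop [ 0.5788 -0.1541  0.054 ]
stop [ 0.6378 -0.1576  0.054 ]
stop [ 0.5737 -0.1558  0.054 ]
stop [ 0.6367 -0.1574  0.054 ]
dir 1.9689092314200438 0.11777708428488802
dir 2.003058070666312 0.1167904795547972
rim [0.5769 0.155  0.016 ]
rim [0.6554 0.1535 0.016 ]
rim [ 0.5676 -0.1564  0.016 ]
rim [0.5677 0.1469 0.016 ]
rimstop [ 0.5694 -0.1807  0.016 ]
rimstop [ 0.6478 -0.1784  0.016 ]
br [ 0.4303 -0.2503  0.044 ]
br [ 0.4779 -0.2446  0.044 ]
br [ 0.4677 -0.1465  0.044 ]
br [ 0.4204 -0.152   0.044 ]
mean corner [ 0.44909401 -0.19833334  0.044     ]
brS [ 0.4207 -0.1514  0.044 ]
brS [ 0.4265 -0.2499  0.044 ]
brS [ 0.4743 -0.2456  0.044 ]
ht [ 0.4212 -0.1961  0.0905]
ht [ 0.4198 -0.1786  0.0905]
htS [ 0.4159 -0.1807  0.0905]
htS [ 0.4701 -0.1769  0.0905]
htS [ 0.474  -0.1927  0.0905]
htS [ 0.4185 -0.1963  0.0905]
[ 0.44461042 -0.18664139  0.0905    ]
```

Request:
{"method": "arm_command", "body": {
  "plan": [0,0,0,-0.126,0,0,0,-0.126,0,0,0,-0.126,0,0,0,-0.125,-9.5,-45.5,0,0,-9.5,-45.5,0,0,-9.5,-45.5,0,0,-9.5,-45.5,0,0,-9.5,-45.5,0,0,-9.5,-45.5,0,0,-9.5,-45.5,0,0,-9.5,-45.5,0,0,-9.5,-45.5,0,0,-9.5,-45.5,0,0,-9.5,-45.5,0,0,-9.5,-45.5,0,0,-9.5,-45.5,0,0,-9.5,-45.5,0,0,-9.5,-45.5,0,0,-9.5,-45.5,0,0],
  "grip": 1
}}

```text
time_s: 2.15
eef_pos: [0.4471, -0.188, 0.2311]
eef_rot: [0.0, -0.043, 0.999, 0.0]
wrist_force: [1.0, 0.2, 0.1]
opening: 1.005
```

Request:
{"method": "arm_command", "body": {
  "plan": [0,0,0,0,0,0,0,0]
}}

```text
time_s: 2.35
eef_pos: [0.4466, -0.1865, 0.2306]
eef_rot: [-0.001, -0.043, 0.999, 0.001]
wrist_force: [-0.3, 1.2, 0.1]
opening: 0.994
```

Run:
```python
from h import *
import pickle
w=cam('wrist');pickle.dump(w,open('p1.pkl','wb'))
cv2.imwrite('pics/w1.png',cv2.resize(w['color'][:,:,::-1],None,fx=1.4,fy=1.4,interpolation=cv2.INTER_CUBIC))
o=w['obs'];print(o['time_s'],o['eef_pos'],o['eef_rot'],o['q'],o['opening'])
print(proj(w,(.447,-.186,.0905)))
```

```text
2.35 [ 0.44664264 -0.18654291  0.23057857] [-6.72551824e-04 -4.25107549e-02  9.99095537e-01  7.00900808e-04] [-6.41634831e-01 -2.45998856e-02  1.82840258e+00  2.42643381e-04
  1.33971832e+00 -2.29753414e+00] 0.9942160416286999
[278.38614193 197.22474166]
```

View pics/w1.png

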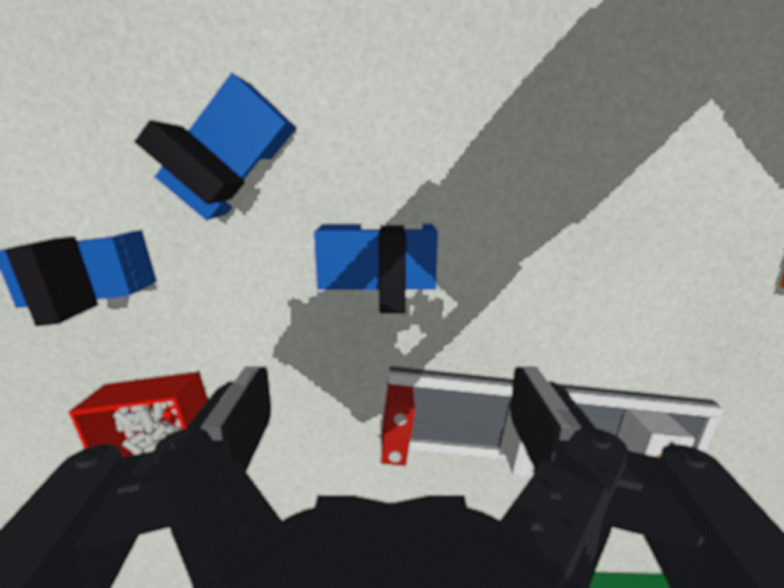

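Handle is centred at about (280,195) in raw pixels and square to the jaws, within 2 mm of the estimate. Descending and gripping.

Request:
{"method": "arm_command", "body": {
  "plan": [0,1,40,0,0,0,40,0,0,0,40,0,0,0,30,0,0,0,20,0,0,0,10,0,0,0,0,0,0,0,0,0]
}}

```text
time_s: 3.2
eef_pos: [0.4476, -0.1848, 0.0523]
eef_rot: [0.001, -0.044, 0.999, -0.0]
wrist_force: [0.0, -0.4, -0.0]
opening: 1.0
```

Request:
{"method": "arm_command", "body": {
  "plan": [0,0,0,0,0,0,0,0,0,0,0,0,0,0,0,0,0,0,0,0,0,0,0,0,0,0,0,0,0,0,0,0,0,0,0,0,0,0,0,0],
  "grip": 0
}}

```text
time_s: 4.2
eef_pos: [0.4473, -0.1854, 0.0517]
eef_rot: [0.0, -0.044, 0.999, -0.0]
wrist_force: [-1.2, -1.4, 4.9]
opening: 0.228
```

Request:
{"method": "arm_command", "body": {
  "plan": [0,0,-15,0,0,0,-25,0,0,0,-25,0,0,0,-25,0,0,0,0,0.061,0,0,0,0.061,-13.4,13,0,0,-26,26,0,0,-26,26,0,0,-26,26,0,0,-26,26,0,0,-26,26,0,0,-15,13,0,0,0,0,0,0,0,0,0,0]
}}

```text
time_s: 5.7
eef_pos: [0.6097, -0.0341, 0.1399]
eef_rot: [-0.001, 0.017, 1.0, 0.0]
wrist_force: [0.3, 0.8, -1.8]
opening: 0.225
```

Run:
```python
from h import *
a=cam('scene');b=cam('side')
o=b['obs'];print(o['time_s'],o['eef_pos'],o['eef_rot'],o['opening'],o['wrist_force'])
f=lambda c,x,y:cv2.resize(c['color'][y:y+140,x:x+100,::-1],None,fx=4,fy=4,interpolation=cv2.INTER_CUBIC)
cv2.imwrite('pics/c2.png',np.hstack([f(a,230,140),f(b,250,130)]))
```

```text
5.75 [ 0.60953451 -0.03458358  0.1401387 ] [-1.23658025e-03  1.73001420e-02  9.99849563e-01  1.64189200e-04] 0.23076906383927986 [ 0.19054817 -0.79426928 -1.68637424]
```

View pics/c2.png

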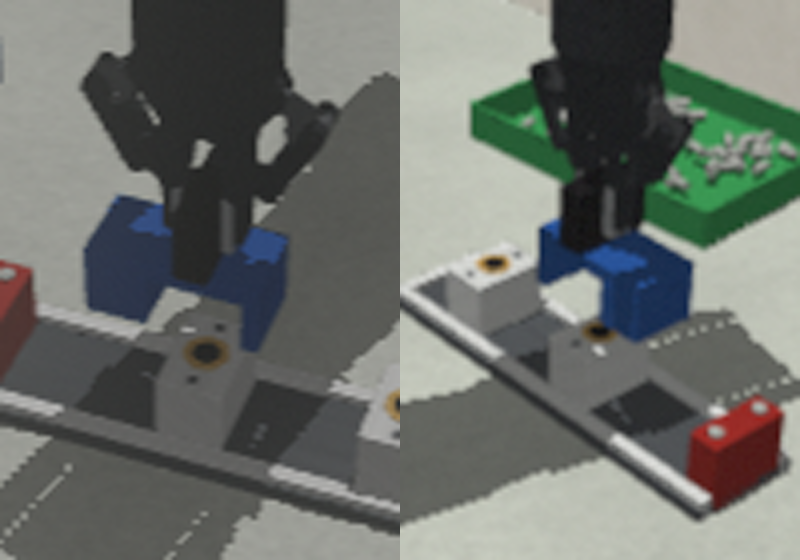

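Both views show the spacer hanging over nest 1, with the ring at crop (206,352) on the left and (598,330) on the right, and the legs straddling it. A check of leg pixels against the predicted geometry follows.

Run:
```python
from h import *
a=cam('scene');b=cam('side');o=b['obs']
f=lambda c,p:((proj(c,p)-np.array([230,140] if c is a else [250,130])+.5)*4-.5+([0,0] if c is a else [400,0])).round(0)
th=np.radians(-2);ex=np.array([np.cos(th),np.sin(th),0]);ey=np.array([-np.sin(th),np.cos(th),0])
P=o['eef_pos']+[0,0,.068-.0517];z=.068
print(P)
for n,x,y,dz in(('thin in foot near(+x)',.025,.027,-.068),('thick in foot near',.025,-.027,-.068),('thin outer foot near',.025,.037,-.068),('thin out top near',.025,.037,-.024),('thick out foot near',.025,-.063,-.068)): print('A',n,f(a,P+x*ex+y*ey+[0,0,dz]))
for n,x,y,dz in(('thick in foot -x',-.025,-.027,-.068),('thick out foot -x',-.025,-.063,-.068),('thin in foot -x',-.025,.027,-.068),('thin out foot -x',-.025,.037,-.068),('thick out top -x',-.025,-.063,-.024)): print('B',n,f(b,P+x*ex+y*ey+[0,0,dz]))
N=np.array([.611,-.0348,.054]);print(f(a,N),f(b,N))
```

```text
[ 0.60973666 -0.03517666  0.15705265]
A thin in foot near(+x) [240. 348.]
A thick in foot near [146. 324.]
A thin outer foot near [257. 353.]
A thin out top near [259. 293.]
A thick out foot near [ 85. 308.]
B thick in foot -x [600. 320.]
B thick out foot -x [638. 344.]
B thin in foot -x [548. 287.]
B thin out foot -x [538. 281.]
B thick out top -x [641. 287.]
[208. 353.] [600. 332.]
```

Request:
{"method": "arm_command", "body": {
  "plan": [-1,0,20,0,0,0,20,0,0,0,10,0,0,0,7,0,0,0,5,0,0,0,0,0,0,0,0,0]
}}

```text
time_s: 6.6
eef_pos: [0.6122, -0.0348, 0.0799]
eef_rot: [0.0, 0.017, 1.0, -0.0]
wrist_force: [-0.1, 0.6, -2.6]
opening: 0.224
```

Request:
{"method": "arm_command", "body": {
  "plan": [0,-3,0,0,0,-4,0,0,0,-5,0,0,0,-5,0,0,0,-5,0,0,0,-5,0,0,0,-5,0,0,0,-5,0,0,0,-5,0,0,0,-4,0,0,0,-3,0,0,0,-1,0,0,0,0,0,0,0,0,0,0]
}}

```text
time_s: 8.0
eef_pos: [0.6099, -0.0849, 0.0792]
eef_rot: [-0.0, 0.017, 1.0, -0.0]
wrist_force: [0.1, -0.3, -2.1]
opening: 0.226
```

Request:
{"method": "arm_command", "body": {
  "plan": [0,-1,0,0,0,-1,0,0,0,-1,0,0,0,-1,0,0,0,-1,0,0,0,0,0,0,0,0,0,0]
}}

```text
time_s: 8.7
eef_pos: [0.6098, -0.0898, 0.0793]
eef_rot: [-0.0, 0.017, 1.0, -0.0]
wrist_force: [-0.2, 0.0, -2.7]
opening: 0.227
```

Request:
{"method": "arm_command", "body": {
  "plan": [0,-0.5,0,0,0,-0.5,0,0,0,-0.5,0,0,0,-0.5,0,0,0,0,0,0,0,0,0,0]
}}

```text
time_s: 9.3
eef_pos: [0.6098, -0.0912, 0.0794]
eef_rot: [0.0, 0.017, 1.0, 0.0]
wrist_force: [0.1, 4.5, -0.9]
opening: 0.226
```

Request:
{"method": "arm_command", "body": {
  "plan": [0,-0.5,0,0,0,-0.5,0,0,0,0,0,0,0,0,0,0]
}}

```text
time_s: 9.7
eef_pos: [0.6097, -0.0913, 0.0794]
eef_rot: [-0.0, 0.017, 1.0, 0.001]
wrist_force: [-0.4, 6.7, 0.9]
opening: 0.227
```

Run:
```python
from h import *
a=cam('scene');b=cam('side');x=[]
for i in range(4): o=cam('wrist')['obs'];x.append(o['eef_pos'])
print(o['time_s'],np.mean(x,0),o['wrist_force'])
f=lambda c,x,y:cv2.resize(c['color'][y:y+140,x:x+100,::-1],None,fx=4,fy=4,interpolation=cv2.INTER_CUBIC)
cv2.imwrite('pics/c3.png',np.hstack([f(a,210,140),f(b,260,140)]))
```

```text
9.95 [ 0.6096996  -0.0912822   0.07945623] [-0.49863949  7.90207612  1.09169352]
```

View pics/c3.png

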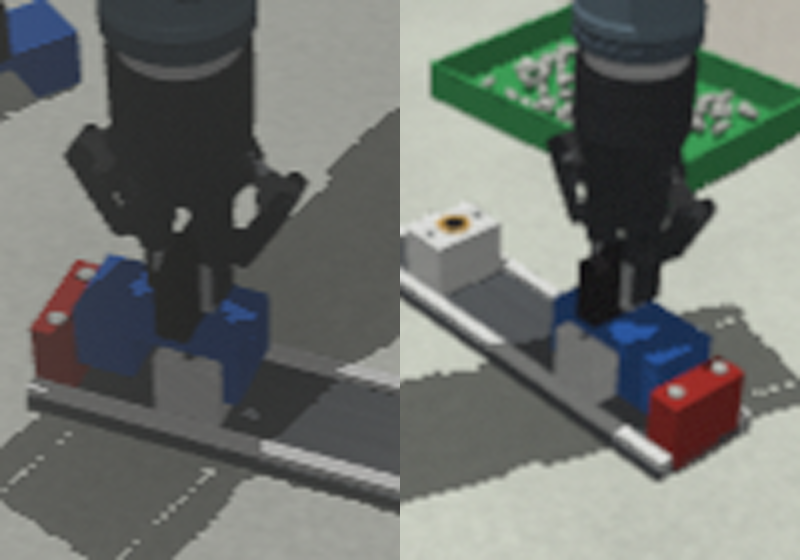

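Thick leg is flush on the stop in both views, with a 7 N reaction and the TCP steady at y = -0.0913. Backing off, lifting and stepping to nest 2.

Request:
{"method": "arm_command", "body": {
  "plan": [0,2.5,0,0,0,3,0,0,0,3,0,0,0,0,0,0,0,0,-10,0,0,0,-15,0,0,0,-20,0,0,0,-5,0,0,13,0,0,0,28,0,0,0,28,0,0,0,28,0,0,0,28,0,0,0,28,0,0,0,13,0,0,0,0,0,0,0,0,0,0]
}}

```text
time_s: 11.7
eef_pos: [0.6155, 0.0816, 0.1289]
eef_rot: [-0.0, 0.017, 1.0, -0.0]
wrist_force: [0.1, 0.4, -2.0]
opening: 0.227
```

Run:
```python
from h import *
a=cam('scene');b=cam('side');o=b['obs'];print(o['time_s'],o['eef_pos'],o['eef_rot'],o['opening'],o['wrist_force'])
f=lambda c,x,y:cv2.resize(c['color'][y:y+140,x:x+100,::-1],None,fx=4,fy=4,interpolation=cv2.INTER_CUBIC)
cv2.imwrite('pics/c4.png',np.hstack([f(a,260,160),f(b,230,120)]))
g=lambda c,p:((proj(c,p)-np.array([260,160] if c is a else [230,120])+.5)*4-.5+([0,0] if c is a else [400,0])).round(0)
th=np.radians(-2);ex=np.array([np.cos(th),np.sin(th),0]);ey=np.array([-np.sin(th),np.cos(th),0])
P=o['eef_pos']+[0,0,.068-.0517]
for y in(.027,-.027):print(g(a,P+.025*ex+y*ey+[0,0,-.068]),g(b,P-.025*ex+y*ey+[0,0,-.068]))
N=P*[1,1,0]+[0,0,.054];print('ring if centred',g(a,N),g(b,N))
```

```text
11.75 [0.61564132 0.0809693  0.12901885] [-2.12647216e-04  1.75845853e-02  9.99845321e-01 -2.68506881e-04] 0.22398876617525082 [ 0.6534528  -0.08426295 -2.86732932]
[327. 342.] [527. 274.]
[229. 315.] [573. 303.]
ring if centred [287. 327.] [577. 304.]
```

View pics/c4.png

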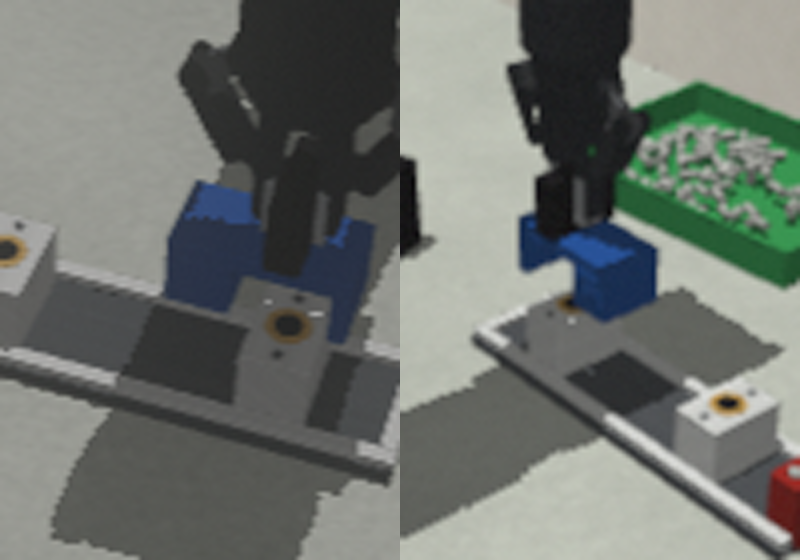

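Ring at (288,325) in scene and (571,303) in side; centred prediction was (287,327) and (577,304). So the nest is about 1–2 mm farther out and the 7 mm play covers it. Lowering with +1 mm, then drawing.

Request:
{"method": "arm_command", "body": {
  "plan": [0,1,15,0,0,0,15,0,0,0,10,0,0,0,6,0,0,0,4,0,0,0,0,0,0,0,0,0]
}}

```text
time_s: 12.5
eef_pos: [0.6161, 0.0828, 0.0796]
eef_rot: [0.0, 0.017, 1.0, -0.0]
wrist_force: [-0.4, -1.0, -0.7]
opening: 0.226
```

Request:
{"method": "arm_command", "body": {
  "plan": [0,-3,0,0,0,-4,0,0,0,-5,0,0,0,-5,0,0,0,-5,0,0,0,-5,0,0,0,-5,0,0,0,-5,0,0,0,-5,0,0,0,-5,0,0,0,-5,0,0,0,-5,0,0,0,-5,0,0,0,-5,0,0,0,-4,0,0,0,-3,0,0,0,-2,0,0,0,-1,0,0,0,0,0,0,0,0,0,0]
}}

```text
time_s: 14.5
eef_pos: [0.6131, 0.0056, 0.0792]
eef_rot: [-0.0, 0.017, 1.0, -0.0]
wrist_force: [-0.2, 0.4, -2.0]
opening: 0.226
```

Run:
```python
from h import *
x=[]
for i in range(6): o=cam('wrist')['obs'];x.append(o['eef_pos'])
print(o['time_s'],np.mean(x,0),np.std(x,0),o['wrist_force'],o['eef_rot'])
```

```text
14.75 [0.61306451 0.00566898 0.07919054] [1.07698010e-05 1.50160807e-05 1.06326855e-05] [-0.15999924 -0.01011634 -1.57532953] [-1.10753577e-04  1.73222809e-02  9.99849931e-01 -2.05386210e-04]
```

Request:
{"method": "arm_command", "body": {
  "plan": [0,-2,0,0,0,-2,0,0,0,-1,0,0,0,-1,0,0,0,0,0,0,0,0,0,0]
}}

```text
time_s: 15.4
eef_pos: [0.6128, -0.0003, 0.0793]
eef_rot: [-0.0, 0.017, 1.0, -0.0]
wrist_force: [0.0, 1.1, -2.1]
opening: 0.228
```

Request:
{"method": "arm_command", "body": {
  "plan": [0,-0.5,0,0,0,-0.4,0,0,0,0,0,0,0,0,0,0]
}}

```text
time_s: 15.8
eef_pos: [0.6128, -0.001, 0.0793]
eef_rot: [-0.0, 0.017, 1.0, 0.0]
wrist_force: [0.1, 1.1, -3.2]
opening: 0.226
```

Run:
```python
from h import *
a=cam('scene');b=cam('side');x=[];F=[]
for i in range(6): o=cam('wrist')['obs'];x.append(o['eef_pos']);F.append(o['wrist_force'])
print(o['time_s'],np.mean(x,0),np.mean(F,0))
f=lambda c,x,y:cv2.resize(c['color'][y:y+140,x:x+100,::-1],None,fx=4,fy=4,interpolation=cv2.INTER_CUBIC)
cv2.imwrite('pics/c5.png',np.hstack([f(a,230,150),f(b,250,140)]))
```

```text
16.15 [ 0.61286395 -0.00100654  0.079271  ] [ 0.11535097  1.81927244 -2.54881513]
```

View pics/c5.png

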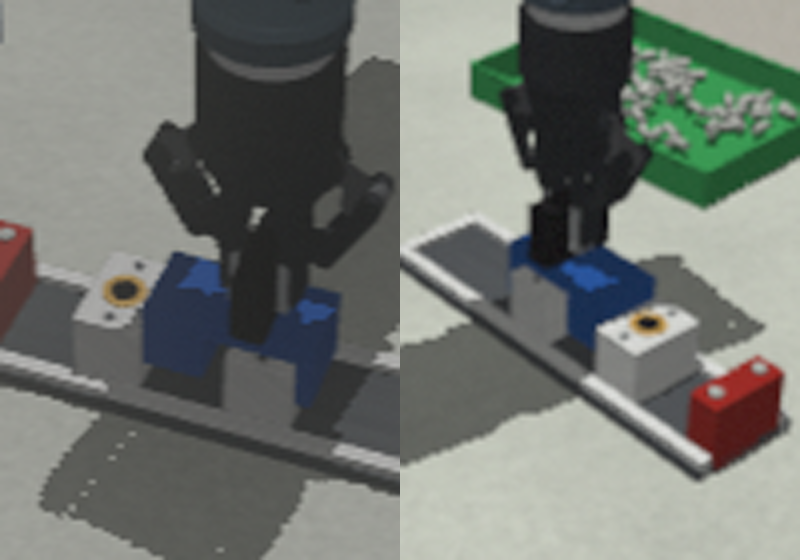

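Both views show the thick leg against nest 1. The force rose to about 1.8 N at y = -0.0010, against the -0.0013 expected from the 90 mm step. Backing off, lifting, then standing the spacer on the bench on the robot side of the track.

Request:
{"method": "arm_command", "body": {
  "plan": [0,2,0,0,0,2.5,0,0,0,2.5,0,0,0,0,0,0,0,0,-10,0,0,0,-15,0,0,0,-20,0,0,0,-10,0,13,0,0,0,26,0,0,0,26,0,0,0,26,0,0,0,26,0,0,0,22,0,0,0,11,0,0,0,0,0,0,0,0,0,0,0]
}}

```text
time_s: 17.9
eef_pos: [0.4645, 0.0109, 0.1351]
eef_rot: [0.001, 0.018, 1.0, -0.0]
wrist_force: [0.6, 0.3, -2.1]
opening: 0.227
```

Request:
{"method": "arm_command", "body": {
  "plan": [0,0,15,0,0,0,25,0,0,0,20,0,0,0,10,0,0,0,5,0,0,0,3,0,0,0,0,0,0,0,0,0]
}}

```text
time_s: 18.7
eef_pos: [0.464, 0.011, 0.057]
eef_rot: [0.001, 0.017, 1.0, -0.0]
wrist_force: [-0.5, 0.1, -1.7]
opening: 0.226
```

Request:
{"method": "arm_command", "body": {
  "plan": [0,0,2,0,0,0,1,0,0,0,1,0,0,0,0.7,0,0,0,0.5,0,0,0,0,0,0,0,0,0]
}}

```text
time_s: 19.4
eef_pos: [0.4633, 0.0111, 0.0517]
eef_rot: [-0.0, 0.017, 1.0, -0.0]
wrist_force: [-2.5, 0.4, 5.6]
opening: 0.224
```

Feet are on the bench (+5.6 N at the original grasp height). Releasing and retreating.

Request:
{"method": "arm_command", "body": {
  "plan": [0,0,0,0,0,0,0,0,0,0,0,0,0,0,0,0,0,0,0,0,0,0,0,0,0,0,0,0,0,0,0,0,0,0,0,0,0,0,0,0],
  "grip": 1
}}

```text
time_s: 20.4
eef_pos: [0.4632, 0.0112, 0.0511]
eef_rot: [-0.0, 0.017, 1.0, -0.0]
wrist_force: [-0.4, -0.2, -0.1]
opening: 1.001
```

Request:
{"method": "arm_command", "body": {
  "plan": [0,0,-10,0,0,0,-25,0,0,0,-40,0,0,0,-40,0,0,0,-40,0,0,0,-35,0,20,0,0,0,30,0,0,0,20,0,0,0,0,0,0,0,0,0,0,0]
}}

```text
time_s: 21.5
eef_pos: [0.3938, 0.0135, 0.242]
eef_rot: [0.001, 0.018, 1.0, -0.0]
wrist_force: [0.5, 0.2, -0.3]
opening: 1.004
```

Run:
```python
from h import *
import pickle
a=cam('scene');b=cam('side');pickle.dump((a,b),open('p9.pkl','wb'))
o=b['obs'];print(o['time_s'],o['eef_pos'],o['opening'])
f=lambda c,x,y,w,h:cv2.resize(c['color'][y:y+h,x:x+w,::-1],None,fx=4,fy=4,interpolation=cv2.INTER_CUBIC)
cv2.imwrite('pics/d1.png',f(a,210,140,190,140));cv2.imwrite('pics/d2.png',f(b,170,170,190,140))
```

```text
21.55 [0.3940712  0.01343484 0.24183117] 0.9992783943959119
```

View pics/d1.png

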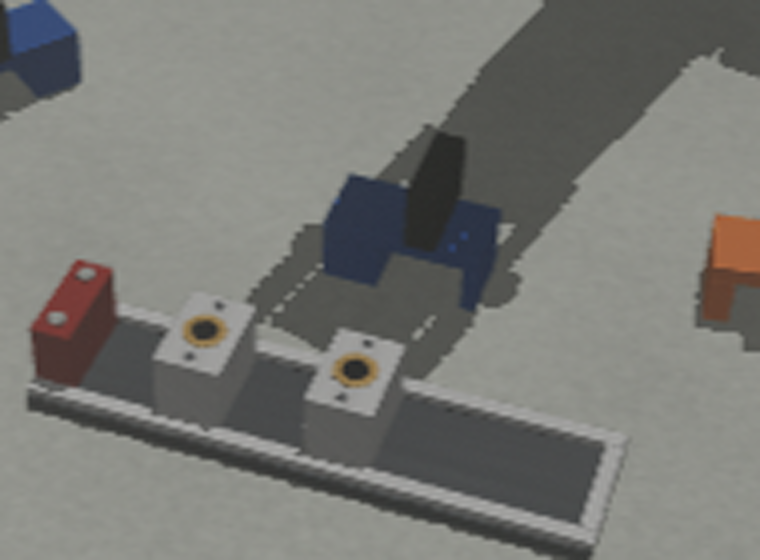

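View pics/d2.png

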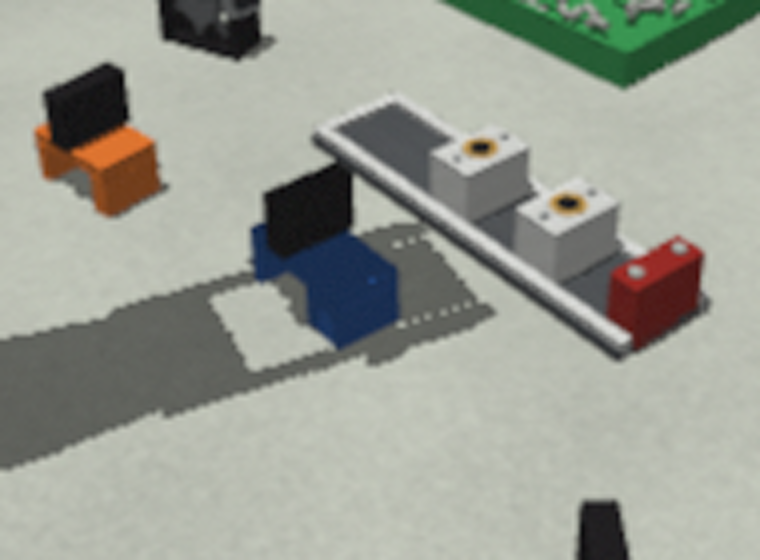

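The spacer stands on its feet off the track. Rings are at (204,330) and (355,370) in scene, and (568,203) and (481,148) in side. A numeric check of the spacing, then hand in.

Run:
```python
from h import *
import pickle
a,b=pickle.load(open('p9.pkl','rb'))
g=lambda c,x,y:ray(c,((x+.5)/4-.5+(210 if c is a else 170),(y+.5)/4-.5+(140 if c is a else 170)),.054)
u=np.array([np.sin(np.radians(2)),np.cos(np.radians(2)),0])
for c,p,q,s in((a,(204,330),(355,370),[(113,268),(75,338)]),(b,(568,203),(481,148),[(611,276),(679,238)])):
    p,q,s=g(c,*p),g(c,*q),np.mean([g(c,*t) for t in s],0)
    print(((p-s)@u*1e3).round(1),((q-p)@u*1e3).round(1))
ctrl.hand_in()
```

```text
67.8 90.6
75.4 88.7
the job is handed in; nothing more can be done
```

I handed the job in at about 22 s. Both nests are spaced with the blue spacer, which now stands on its feet on the bench, off the track on the robot's side.

- **Nest 1:** I drew it along until the spacer's thick leg met the stop. The wrist force rose to about 7 N and the TCP stayed at y = -0.0913.
- **Nest 2:** I drew it along until the thick leg met nest 1. The force rose to about 1.8 N, 90 mm beyond the first contact to within about 0.3 mm.
- **Last pictures:** The centre-to-centre spacing of the nests came out at 90.6 mm (scene) and 88.7 mm (side), against 90 wanted.
- **Check that disagreed:** Stop to nest 1 centre came out at 67.8 mm (scene) and 75.4 mm (side), against 70 wanted. I put this down to hand-read stop corners and calibration, and relied on the force contact and the pictures of the leg flush on the stop.
- **Bystanders:** The orange spacer, red bin and fan were never approached. The orange spacer shows in both last crops and the fan only in part; I did not re-measure any of them, and the bin is outside the final crops.

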